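# Load the calibration pellets into the sample magazine, palest to darkest

### The arm

A 7-joint arm with a two-finger parallel gripper is mounted at the origin on a cart in front of the work surface, level with it; the furniture and walls round the work are solid. World frame = base frame: x ahead of the robot, y to its left, z up, the work surface at z = 0. Lengths are in mm, angles in rad, forces in N, time in s.
With the tool pointing down it reaches from about 400 to 925 mm from the base axis. Payload 5.6 kg.
Tool frame: the origin (TCP) lies at the very end of the fingers, on their centre line; the grasp point (between the pads) lies 19 mm behind it; z points along the fingers, y is the line along which they close (so a half turn about z gives the same grasp; the last joint's range is limited). The gripper opens to 85 mm and grips with 20 to 120 N. Pads are 22 mm wide; open, the fingers measure 114 mm over their backs; the gripper's body (76 mm by 85 mm) begins 54 mm behind the grasp point. The pads swing forward as they close: fully open they stand 13 mm farther back than shut.
Start: joints at [1.186, 0.468, -0.012, 1.603, 0.006, 1.071, -0.056], TCP at [217.829, -612.421, 231.29] pointing down, gripper open.
Joint ranges: [-2.53, 2.53], [-0.31, 2.02], [-1.57, 1.55], [0.28, 2.44], [-1.29, 4.43], [0.15, 1.84], [-2.92, 2.92]. Speed limits (rad/s): [2.57, 2.57, 3.14, 3.14, 3.14, 3.14, 3.14].

### API

Orientations are given as a unit quaternion [w, x, y, z].
In Python, from bench import state, eyes, robot gives the robot as it stands. The module is installed in compiled form; this text tells all that it offers.
- The arm moves only by the tool servo_tool, never from a script. Its arguments are lists of equal length, an entry for each row: "linear": the shift along the tool's x, y, z scaled (see below), a list of three; "rot": the turn, a rotation vector about the tool's x, y, z scaled (see below), a list of three; "fingers": the closure, from -1 (fully open) to 1 (shut). A call has 1 to 10 rows; each row shifts and turns the commanded pose from where the row before left it, along the tool's axes as they then stand; what a row does not reach is not made up. The controller multiplies each number of a shift by 12 cm and each number of a turn by 180 degrees. A row lasts 1/10 s, in which the tool goes at most 50 mm and 8.59 degrees, less where a joint would pass 70% of its speed; a pose out of reach is approached as far as the arm can. A call with a number of a shift or a turn outside -1 to 1 is refused whole. A call with a gripper value outside its range is refused whole. The fingers move at their own pace and stop on an object; "newtons" is the grip in N (left out, the last holds). Time passes only in rows, so rows that do not move let the fingers close. It gives the time, the measured TCP pose, the force, the opening and the grip force at its end, in the units of the state.
- state(): the state, without advancing time (a new reading comes with each control period).
- eyes.snapshot(name): name is "scene" or "side" or "wrist"; returns a dict with "frame" (480x640x3 uint8, red, green, blue), "mtx" (3x3 intrinsics, pixels), "origin" and "orientation" of the camera in the world. Camera axes: x right, y down, z forward; pixel columns grow to the right and rows downward; lengths in mm; the calibration is good to about 2 mm. The wrist camera is an equidistant fisheye: a pixel r from the principal point sees the ray r / f radians off the axis. A picture is of the moment at which its call begins. There is no depth.
- robot.sign_off(): hands the job in; it is judged then, once.
The state is a dict: "clock": time; "joints": joint angles; "qvel": joint speeds; "tau": joint torques, N m; "tool_pos": TCP position; "eef_rot": TCP orientation; "ft_force": force on the tool from outside, world axes, zero at the start; "ft_torque": the same for the moment, N m; "gripper_width": finger opening in mm; "grasp_force": force on a finger pad.
Only numpy, scipy, OpenCV 4.12 (cv2) and the standard library are available. Lean on these libraries where they do the work, as an engineer would, in place of code of your own. Each camera call takes 0.05 s, during which the arm holds its last target. There are 200 camera calls.

### The job

Load the four pressed-pellet standards into the spectrometer's sample magazine for a calibration run, one to a seat in order of shade: the palest in the seat next to the red docking end, each next seat one darker, the darkest farthest away, so that the weakest standard is measured first. Each must lie flat on the floor of its seat with its coloured face up.

Things in the scene. Friction and masses are not known exactly. Their poses are not given: they have to be found in the camera images.
- pellet_white: pressed-powder pellet (off-white, the palest of the four) in a bright steel ring: one solid puck, 40 mm across, 14 mm high, about 60 g, lying flat on the desk with its coloured face up. Origin: centre of its underside; z up. Grip it across the ring; its yaw is of no meaning. The 45 mm white cups with a blue band are not pellets.
- pellet_buff: pressed-powder pellet (light sandy buff, second palest of the four) in a bright steel ring: one solid puck, 40 mm across, 14 mm high, about 60 g, lying flat on the desk with its coloured face up. Origin: centre of its underside; z up. Grip it across the ring; its yaw is of no meaning.
- pellet_rust: pressed-powder pellet (rust brown, second darkest of the four) in a bright steel ring: one solid puck, 40 mm across, 14 mm high, about 60 g, lying flat on the desk with its coloured face up. Origin: centre of its underside; z up. Grip it across the ring; its yaw is of no meaning.
- pellet_black: pressed-powder pellet (near black, the darkest of the four) in a bright steel ring: one solid puck, 40 mm across, 14 mm high, about 60 g, lying flat on the desk with its coloured face up. Origin: centre of its underside; z up. Grip it across the ring; its yaw is of no meaning. The 40 mm tall brown pot with a black lid is no pellet.
- seat_a: one of four identical round black seats with grey floor, fixed 75 mm apart in a row on an aluminium bar; the letter does not tell its place in the row. 67 mm across; pocket 56 mm across, 4 mm deep. Origin: centre of its underside (8 mm above the desk); pocket floor 5 mm, rim 9 mm above the origin. z up, y along the row (either way), x across it.
- seat_b: one of four identical round black seats with grey floor, fixed 75 mm apart in a row on an aluminium bar; the letter does not tell its place in the row. 67 mm across; pocket 56 mm across, 4 mm deep. Origin: centre of its underside (8 mm above the desk); pocket floor 5 mm, rim 9 mm above the origin. z up, y along the row (either way), x across it.
- seat_c: one of four identical round black seats with grey floor, fixed 75 mm apart in a row on an aluminium bar; the letter does not tell its place in the row. 67 mm across; pocket 56 mm across, 4 mm deep. Origin: centre of its underside (8 mm above the desk); pocket floor 5 mm, rim 9 mm above the origin. z up, y along the row (either way), x across it.
- seat_d: one of four identical round black seats with grey floor, fixed 75 mm apart in a row on an aluminium bar; the letter does not tell its place in the row. 67 mm across; pocket 56 mm across, 4 mm deep. Origin: centre of its underside (8 mm above the desk); pocket floor 5 mm, rim 9 mm above the origin. z up, y along the row (either way), x across it.
- dock_end: red docking end block of the magazine bar, 78 mm across the bar, 34 mm along it, 18 mm high, brass bush in its middle; at the left or the right end of the row, 58.5 mm from the centre of the nearest seat (the block at the other end is bare aluminium). Origin: centre of its underside, 8 mm above the desk.
Not all that is in view belongs to the job. What is shaped like the pellet_buff but green or yellow is not meant.

How it is judged (in metres and radians):
At the end, for the whole second after the job is handed in: Counting seats from the red docking end, the off-white, buff, rust and black pellets lie in seats 1, 2, 3 and 4: each within 10 mm of its seat's centre, down on the pocket floor (within 2.5 mm), level within 0.08 rad with its coloured face up, at rest (((horizontal distance between pellet_white and seat_a below 0.01 m and z of pellet_white in the frame of seat_a below 0.0075 m) or (horizontal distance between pellet_white and seat_b below 0.01 m and z of pellet_white in the frame of seat_b below 0.0075 m) or (horizontal distance between pellet_white and seat_c below 0.01 m and z of pellet_white in the frame of seat_c below 0.0075 m) or (horizontal distance between pellet_white and seat_d below 0.01 m and z of pellet_white in the frame of seat_d below 0.0075 m)) and horizontal distance between pellet_white and dock_end between 0.0285 and 0.0885 m and angle between each of pellet_white, pellet_buff, pellet_rust, pellet_black's own z axis and vertical below 0.08 rad and linear speed of each of pellet_white, pellet_buff, pellet_rust, pellet_black below 0.02 m/s and ((horizontal distance between pellet_buff and seat_a below 0.01 m and z of pellet_buff in the frame of seat_a below 0.0075 m) or (horizontal distance between pellet_buff and seat_b below 0.01 m and z of pellet_buff in the frame of seat_b below 0.0075 m) or (horizontal distance between pellet_buff and seat_c below 0.01 m and z of pellet_buff in the frame of seat_c below 0.0075 m) or (horizontal distance between pellet_buff and seat_d below 0.01 m and z of pellet_buff in the frame of seat_d below 0.0075 m)) and horizontal distance between pellet_buff and dock_end between 0.1035 and 0.1635 m and ((horizontal distance between pellet_rust and seat_a below 0.01 m and z of pellet_rust in the frame of seat_a below 0.0075 m) or (horizontal distance between pellet_rust and seat_b below 0.01 m and z of pellet_rust in the frame of seat_b below 0.0075 m) or (horizontal distance between pellet_rust and seat_c below 0.01 m and z of pellet_rust in the frame of seat_c below 0.0075 m) or (horizontal distance between pellet_rust and seat_d below 0.01 m and z of pellet_rust in the frame of seat_d below 0.0075 m)) and horizontal distance between pellet_rust and dock_end between 0.1785 and 0.2385 m and ((horizontal distance between pellet_black and seat_a below 0.01 m and z of pellet_black in the frame of seat_a below 0.0075 m) or (horizontal distance between pellet_black and seat_b below 0.01 m and z of pellet_black in the frame of seat_b below 0.0075 m) or (horizontal distance between pellet_black and seat_c below 0.01 m and z of pellet_black in the frame of seat_c below 0.0075 m) or (horizontal distance between pellet_black and seat_d below 0.01 m and z of pellet_black in the frame of seat_d below 0.0075 m)) and horizontal distance between pellet_black and dock_end between 0.2535 and 0.3135 m); the robot touches nothing.
It also fails if it takes over 88 s, if anything falls off the work surface, if the arm or the gripper's body presses on something with over 40 N, if the wrist force passes 120 N, or if a joint passes its speed limit or range.

## Working session

There is one attempt and no reset: what is moved stays moved. The work goes in short steps, Python scripts to look and compute and a tool call to move; the robot and the scene stay as the last step left them, time stands still between calls to the robot, and variables do not carry over. Pictures are saved under pics/ and viewed, at most 14 in all, crops included, and the job is handed in when it is done.

Besides the shell and the picture viewer there is one more tool, called after "Request:" as name(argument=value, ...), one argument or row to a line, values as JSON. servo_tool: Moves the arm, as the interface text tells. Its arguments: {"type":"object","properties":{"linear":{"type":"array","items":{"type":"array","items":{"type":"number","minimum":-1,"maximum":1}}},"rot":{"type":"array","items":{"type":"array","items":{"type":"number","minimum":-1,"maximum":1}}},"fingers":{"type":"array","items":{"type":"number"}},"newtons":{"type":"number"}},"required":["linear","rot","fingers"]}

```bash
mkdir -p pics
python3 - <<'E'
from bench import state, eyes
import cv2
s=state(); print(s['clock'],s['tool_pos'],s['eef_rot'],s['gripper_width'],s['ft_force'])
for n in("scene","side","wrist"):
    d=eyes.snapshot(n); cv2.imwrite(f"pics/{n}0.png",d['frame'][:,:,::-1]); print(n,d['mtx'],d['origin'],d['orientation'])
E
```

```text
0.0 [ 217.60890735 -611.90116412  230.32361261] [-8.66125197e-04  9.85438804e-01  1.70028137e-01 -2.12608434e-04] 85.37894003570621 [-0.13797188  0.30641032 -0.44203304]
scene [[539.8211638    0.         312.63196755]
 [  0.         539.8211638  241.68107607]
 [  0.           0.           1.        ]] [189.48217609 919.01690487 565.96647349] [ 0.10816447 -0.19342758  0.84627437 -0.48446456]
side [[522.13498251   0.         320.31966411]
 [  0.         522.13498251 227.16600098]
 [  0.           0.           1.        ]] [ 442.80998182 -769.21449598  442.65572687] [-0.55320636  0.82890993 -0.07481787  0.03568399]
wrist [[371.64829954   0.         315.95162821]
 [  0.         371.64829954 236.13476745]
 [  0.           0.           1.        ]] [ 288.33820216 -587.60854142  372.58724929] [ 0.1205538   0.80803996 -0.57030797 -0.08536405]
```

View pics/scene0.png

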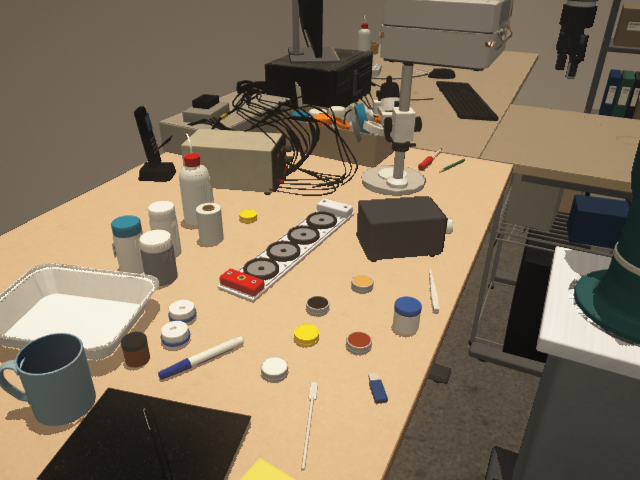

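View pics/side0.png

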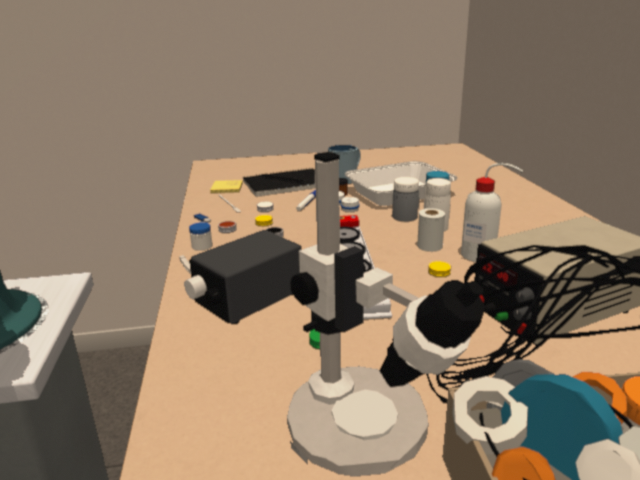

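```bash
cat > h.py <<'E'
import numpy as np, cv2
from scipy.spatial.transform import Rotation as R
from bench import state, eyes
def rot(q): return R.from_quat([q[1],q[2],q[3],q[0]])
def ray(d,uv,fish=False):
    K=d['mtx'];uv=np.atleast_2d(np.asarray(uv,float))
    x=(uv-K[:2,2])/K[0,0]
    if fish:
        r=np.linalg.norm(x,axis=1,keepdims=True)+1e-9
        v=np.hstack([x/r*np.sin(r),np.cos(r)])
    else: v=np.hstack([x,np.ones((len(x),1))])
    return rot(d['orientation']).apply(v)
def onz(d,uv,z,fish=False):
    v=ray(d,uv,fish);o=np.array(d['origin'])
    return o+v*((z-o[2])/v[:,2])[:,None]
def seg(img,seed,tol):
    m=np.zeros((img.shape[0]+2,img.shape[1]+2),np.uint8)
    cv2.floodFill(img.copy(),m,seed,0,(tol,)*3,(tol,)*3,4|cv2.FLOODFILL_MASK_ONLY|cv2.FLOODFILL_FIXED_RANGE|(255<<8))
    c=max(cv2.findContours(m[1:-1,1:-1],cv2.RETR_EXTERNAL,cv2.CHAIN_APPROX_NONE)[0],key=cv2.contourArea)
    return c[:,0,:]
def circ(d,c,z,fish=False):
    p=onz(d,c,z,fish)[:,:2].astype(np.float32)
    (cx,cy),ax,_=cv2.fitEllipse(p)
    return np.round([cx,cy],1),np.round(ax,1)
E
python3 - <<'E'
from h import *
d=eyes.snapshot("scene");f=np.ascontiguousarray(d['frame'])
for n,s,z in[("white",(274,367),14),("rust",(359,341),14),("buff",(362,283),14),("black",(318,303),14),("yellow",(306,333),14),("s",(261,268),13),("s",(283,250),13),("s",(303,234),13),("s",(322,219),13)]:
    c=seg(f,s,28); print(n,f[s[1],s[0]],len(c),circ(d,c,z))
hsv=cv2.cvtColor(f,cv2.COLOR_RGB2HSV)
m=((hsv[...,1]>200)&((hsv[...,0]<8)|(hsv[...,0]>172))&(hsv[...,2]>90)).astype(np.uint8)
m[:, :200]=0;m[:250]=0;m[310:]=0;m[:,275:]=0
p=np.argwhere(m)[:,::-1]; print("dock",len(p),onz(d,p.mean(0),20))
cv2.imwrite("pics/crop.png",cv2.resize(f[190:390,210:470,::-1],None,fx=3,fy=3,interpolation=2)[:600,:780])
E
```

```text
white [247 242 220] 60 (array([490.3, 415.7]), array([33.7, 34.3]))
rust [162  70  39] 50 (array([400.4, 308.3]), array([30.8, 32.6]))
buff [233 174  90] 42 (array([453.6, 157. ]), array([30.1, 33.3]))
black [64 50 36] 45 (array([498.2, 250.6]), array([30.2, 32.1]))
yellow [248 226  46] 56 (array([481.5, 327.7]), array([35.4, 37.1]))
s [63 50 41] 11 (array([638.7, 200.3]), array([ 7.6, 10.5]))
s [61 50 42] 9 (array([632. , 125.6]), array([8., 9.]))
s [59 48 39] 8 (array([624.9,  51.1]), array([7.1, 9.4]))
s [64 55 46] 9 (array([629.2, -17.5]), array([   4.6, 2485.6]))
dock 355 [[643.74890194 256.21251201  20.        ]]
```

View pics/crop.png

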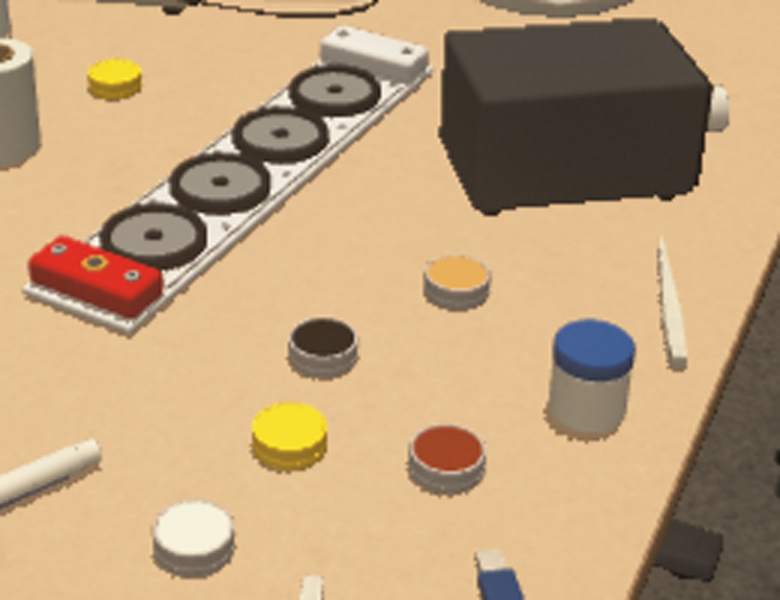

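View pics/wrist0.png

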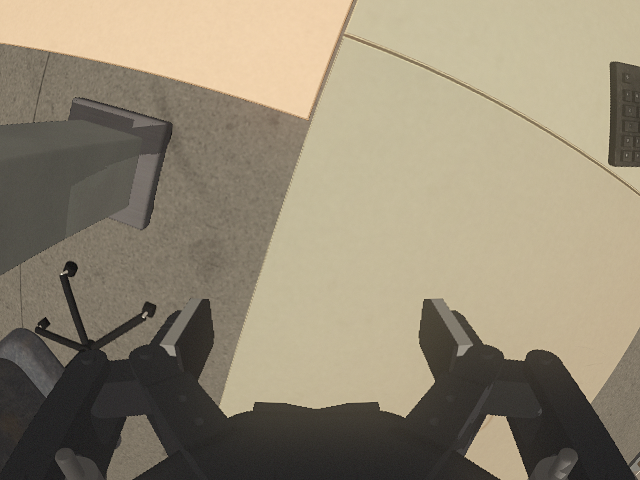

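Pellets: white (274,369), buff (362,284), rust (359,342) and black (318,305) each have a coloured face in a steel ring. The yellow ones at (306,335) and (248,216), the green one in the side view, the blue-banded cups at (182,312) and (176,333), and the brown pot at (135,349) don't fit. The red dock is at (242,281), so seat 1 is at (261,268). Next I'm checking the obstacles along the arm's route.

Run:
```python
from h import *
S=eyes.snapshot("scene");D=eyes.snapshot("side")
def tri(a,b):
    va=ray(S,a)[0];vb=ray(D,b)[0];oa=np.array(S['origin']);ob=np.array(D['origin'])
    t=np.linalg.lstsq(np.c_[va,-vb],ob-oa,rcond=None)[0]
    p,q=oa+t[0]*va,ob+t[1]*vb
    return np.round((p+q)/2),round(np.linalg.norm(p-q))
def proj(d,P):
    c=rot(d['orientation']).inv().apply(np.array(P)-d['origin']);K=d['mtx'];return np.round(K@c/c[2])[:2]
print("tcp",proj(S,state()['tool_pos']),proj(D,state()['tool_pos']))
for n,p in[("microbase L",(362,184)),("microbase R",(424,184)),("box near-left bottom",(374,254)),("box right",(440,250)),("box far",(360,237))]: print(n,onz(S,p,0).round())
for n,p in[("base left",(288,415)),("base right",(427,415)),("base far",(350,372)),("base near",(357,465)),("boxL",(233,318)),("boxfar",(265,236)),("box fl",(190,265))]: print("side",n,onz(D,p,0).round())
print("boxtop",tri((447,205),(194,264)),tri((357,205),(301,243)))
print("clamp",tri((402,130),(330,280)),"post top from side at post x,y")
b=onz(S,(398,176),0)[0]; 
for z in(200,300,350,400,450,500): print(z,proj(S,[b[0],b[1],z]),proj(D,[b[0],b[1],z]),b.round())
```

```text
tcp [562.  78.] [-337.  647.]
microbase L [[ 615. -263.    0.]]
microbase R [[ 474. -333.    0.]]
box near-left bottom [[472.  41.   0.]]
box right [[358. -32.   0.]]
box far [[522. -10.   0.]]
side base left [[ 474. -283.    0.]]
side base right [[ 635. -314.    0.]]
side base far [[ 563. -220.    0.]]
side base near [[ 538. -370.    0.]]
side boxL [[412. -56.   0.]]
side boxfar [[483. 256.   0.]]
side box fl [[333. 148.   0.]]
boxtop (array([361., -46.,  95.]), 3) (array([528.,  11.,  86.]), 8)
clamp (array([ 527., -258.,  159.]), 10) post top from side at post x,y
200 [405. 100.] [365. 289.] [ 549. -352.    0.]
300 [409.  57.] [366. 187.] [ 549. -352.    0.]
350 [411.  34.] [367. 129.] [ 549. -352.    0.]
400 [413.  11.] [368.  66.] [ 549. -352.    0.]
450 [415. -14.] [368.  -3.] [ 549. -352.    0.]
500 [418. -40.] [369. -79.] [ 549. -352.    0.]
```

Obstacles: the microscope is near (530,-290), up to about 300 high. The black box spans x 350–530, y -50..40, 95 high. I'll first turn the tool so that its y points along world x, then sweep round on the inside of the microscope.

Request:
servo_tool(
  linear=[
    [0,0,0],
    [0,0,0],
    [0,0,0],
    [0,0,0],
    [0,0,0],
    [0,0,0],
    [0,0,0],
    [0,0,0],
    [0,0,0],
    [0,0,0],
  ],
  rot=[
    [0,0,-0.0434],
    [0,0,-0.0434],
    [0,0,-0.0434],
    [0,0,-0.0434],
    [0,0,-0.0434],
    [0,0,-0.0434],
    [0,0,-0.0434],
    [0,0,-0.0434],
    [0,0,-0.0434],
    [0,0,0],
  ],
  fingers=[-1,-1,-1,-1,-1,-1,-1,-1,-1,-1],
  newtons=40,
)

```text
clock: 1.3
tool_pos: [217.7, -612.4, 231.1]
eef_rot: [-0.0, 0.708, 0.706, 0.0]
ft_force: [0.9, -0.2, 0.2]
gripper_width: 85.4
grasp_force: 0.0
```

Request:
servo_tool(
  linear=[
    [0.38,0.15,-0.03],
    [0.38,0.15,-0.03],
    [0.38,0.15,-0.03],
    [0.38,0.15,-0.03],
    [0.38,0.15,-0.03],
    [0.38,0.15,-0.03],
    [0.38,0.15,-0.03],
    [0.38,0.15,-0.03],
    [0.38,0.15,-0.03],
    [0.38,0.15,-0.03],
  ],
  rot=[
    [0,0,0],
    [0,0,0],
    [0,0,0],
    [0,0,0],
    [0,0,0],
    [0,0,0],
    [0,0,0],
    [0,0,0],
    [0,0,0],
    [0,0,0],
  ],
  fingers=[-1,-1,-1,-1,-1,-1,-1,-1,-1,-1],
)

```text
clock: 2.3
tool_pos: [399.1, -155.0, 267.8]
eef_rot: [0.001, 0.709, 0.705, -0.0]
ft_force: [0.9, -1.5, -0.1]
gripper_width: 85.2
grasp_force: 0.0
```

Request:
servo_tool(
  linear=[
    [0.33,0.07,-0.03],
    [0.33,0.07,-0.03],
    [0.33,0.07,-0.03],
    [0.33,0.07,-0.03],
    [0.33,0.07,-0.03],
    [0.33,0.07,-0.03],
    [0.33,0.07,-0.03],
    [0.33,0.07,-0.03],
    [0.33,0.07,-0.03],
    [0,0,0],
  ],
  rot=[
    [0,0,0],
    [0,0,0],
    [0,0,0],
    [0,0,0],
    [0,0,0],
    [0,0,0],
    [0,0,0],
    [0,0,0],
    [0,0,0],
    [0,0,0],
  ],
  fingers=[-1,-1,-1,-1,-1,-1,-1,-1,-1,-1],
)

```text
clock: 3.3
tool_pos: [474.6, 205.7, 300.4]
eef_rot: [-0.001, 0.706, 0.708, 0.002]
ft_force: [-0.3, 0.1, 1.1]
gripper_width: 85.6
grasp_force: 0.0
```

Run:
```python
from h import *
d=eyes.snapshot("wrist"); cv2.imwrite("pics/w1.png",d['frame'][:,:,::-1])
c=rot(d['orientation'])
def projf(P):
    v=c.inv().apply(np.array(P)-d['origin']);th=np.arctan2(np.hypot(v[0],v[1]),v[2]);u=v[:2]/np.hypot(v[0],v[1])
    return (d['mtx'][0,0]*th*u+d['mtx'][:2,2]).round()
print(state()['clock'],state()['tool_pos'],d['origin'])
for n,P in dict(white=(490,416,14),rust=(400,308,14),buff=(454,157,14),black=(498,251,14),s1=(638.7,200,13),s2=(632,125.6,13),s3=(625,51,13),s4=(618,-23.5,13)).items(): print(n,projf(P))
```

```text
3.35 [474.51819228 202.57396099 299.79436364] [474.63633094 279.12769904 442.96630195]
white [329.  13.]
rust [250. 103.]
buff [298. 230.]
black [336. 152.]
s1 [449. 197.]
s2 [439. 254.]
s3 [427. 307.]
s4 [416. 352.]
```

View pics/w1.png

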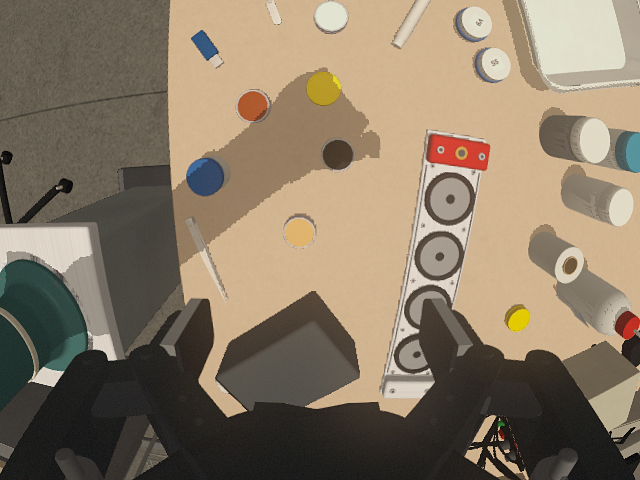

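The wrist view shows rust (253,106), white (331,16), black (337,154), buff (299,232), the red dock (459,152) and hubs (450,199), (440,256). They lie within 3 px of the scene-camera predictions. I'll refine the positions with both views.

Run:
```python
from h import *
d=eyes.snapshot("wrist");f=np.ascontiguousarray(d['frame'])
for n,s in[("white",(331,14)),("rust",(245,98)),("buff",(299,230)),("black",(337,154))]:
    c=seg(f,s,30);print(n,len(c),circ(d,c,14,True), "minrect ctr",cv2.minEnclosingCircle(c.astype(np.float32)))
for s in[(450,199),(440,256),(428,308),(417,355)]:
    x,y=s;g=cv2.cvtColor(f[y-10:y+11,x-10:x+11],cv2.COLOR_RGB2GRAY);m=(g<g.max()*0.62)&(np.hypot(*np.mgrid[-10:11,-10:11])<9)
    p=np.argwhere(m)[:,::-1].mean(0)+[x-10,y-10];print("hub",m.sum(),p,onz(d,p,13,True)[0,:2].round(1))
s=state();print(s['tool_pos'])
```

```text
white 88 (array([491.9, 412.1]), array([33.8, 36. ])) minrect ctr ((331.0, 12.0), 16.155593872070312)
rust 84 (array([401.8, 305.6]), array([31.7, 33.5])) minrect ctr ((252.1027374267578, 102.42694091796875), 14.724081039428711)
buff 80 (array([454.9, 154. ]), array([33.8, 33.9])) minrect ctr ((299.1435546875, 229.446533203125), 14.55754566192627)
black 83 (array([499.8, 247.8]), array([33.3, 33.9])) minrect ctr ((337.61627197265625, 151.05813598632812), 15.169285774230957)
hub 57 [450.63157895 195.15789474] [640.1 198.1]
hub 56 [440.25       253.41071429] [633.4 122.6]
hub 209 [428.45933014 308.41148325] [626.5  44. ]
hub 64 [419.890625 351.671875] [623.4 -26.6]
[474.65110467 200.34507652 299.41423033]
```

Request:
servo_tool(
  linear=[
    [-0.371,-0.169,0],
    [0,0,0.4],
    [0,0,0.4],
    [0,0,0.4],
    [0,0,0.4],
    [0,0,0.4],
    [0,0,0.3],
    [0,0,0.1],
    [0,0,0],
    [0,0,0],
  ],
  rot=[
    [0,0,0],
    [0,0,0],
    [0,0,0],
    [0,0,0],
    [0,0,0],
    [0,0,0],
    [0,0,0],
    [0,0,0],
    [0,0,0],
    [0,0,0],
  ],
  fingers=[-1,-1,-1,-1,-1,-1,-1,-1,-1,-1],
)

```text
clock: 4.4
tool_pos: [455.7, 154.9, 13.1]
eef_rot: [0.001, 0.708, 0.706, 0.001]
ft_force: [-0.4, -0.4, 0.7]
gripper_width: 85.3
grasp_force: 0.0
```

Run:
```python
from h import *
d=eyes.snapshot("wrist"); cv2.imwrite("pics/w2.png",d['frame'][:,:,::-1]); s=state();print(s['tool_pos'],s['eef_rot'],s['ft_force'])
```

```text
[456.11457731 155.12849008  13.45815119] [0.00089763 0.7081808  0.70602925 0.00136117] [ 0.75390779 -0.10334301  0.41945934]
```

View pics/w2.png

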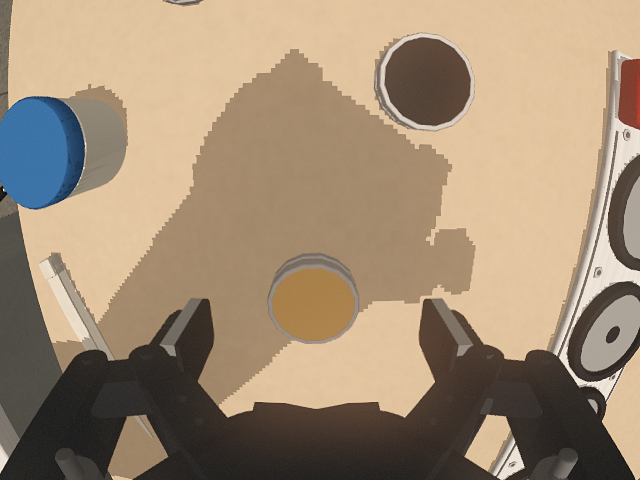

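The buff pellet (314,303) lies centred between the pads. I'll measure it quickly from this close view.

Run:
```python
from h import *
d=eyes.snapshot("wrist");f=np.ascontiguousarray(d['frame'])
for n,s in[("buff",(314,303)),("black",(427,84))]:
    c=seg(f,s,30);print(n,len(c),circ(d,c,14,True))
for s in[(613,336)]:print("hub2",onz(d,s,13,True)[0,:2])
print(state()['tool_pos'])
```

```text
buff 216 (array([454.9, 154.6]), array([34.7, 34.9]))
black 242 (array([499.7, 247.9]), array([34.4, 34.5]))
hub2 [635.66475367 121.67511663]
[456.1992112  155.15171188  13.56112658]
```

Request:
servo_tool(
  linear=[
    [0,-0.01,0.079],
    [0,0,0],
    [0,0,0],
    [0,0,0],
    [0,0,0],
    [0,0,0],
    [0,0,0],
    [0,0,0],
  ],
  rot=[
    [0,0,0],
    [0,0,0],
    [0,0,0],
    [0,0,0],
    [0,0,0],
    [0,0,0],
    [0,0,0],
    [0,0,0],
  ],
  fingers=[-1,-1,1,1,1,1,1,1],
  newtons=40,
)

```text
clock: 5.3
tool_pos: [453.6, 155.1, 2.6]
eef_rot: [0.0, 0.708, 0.706, 0.0]
ft_force: [-0.1, -0.7, 5.3]
gripper_width: 37.9
grasp_force: 39.5
```

Request:
servo_tool(
  linear=[
    [0,0,-0.4],
    [0,0,-0.1],
    [-0.068,0.375,0],
    [-0.068,0.375,0],
    [-0.068,0.375,0],
    [-0.068,0.375,0],
    [0,0,0.2],
    [0,0,0],
    [0,0,0],
  ],
  rot=[
    [0,0,0],
    [0,0,0],
    [0,0,0],
    [0,0,0],
    [0,0,0],
    [0,0,0],
    [0,0,0],
    [0,0,0],
    [0,0,0],
  ],
  fingers=[1,1,1,1,1,1,1,1,1],
)

```text
clock: 6.2
tool_pos: [631.8, 122.4, 37.5]
eef_rot: [-0.001, 0.707, 0.707, -0.001]
ft_force: [-0.5, 0.4, -0.7]
gripper_width: 37.9
grasp_force: 40.7
```

Run:
```python
from h import *
d=eyes.snapshot("wrist"); cv2.imwrite("pics/w3.png",d['frame'][:,:,::-1]); s=state();print(s['tool_pos'],s['eef_rot'],s['ft_force'],s['gripper_width'])
```

```text
[632.28571364 122.7594691   38.37062722] [-4.42248723e-04  7.07279738e-01  7.06933570e-01 -3.21591738e-04] [-0.37457281  1.4673324  -0.39762275] 37.78296902219008
```

View pics/w3.png

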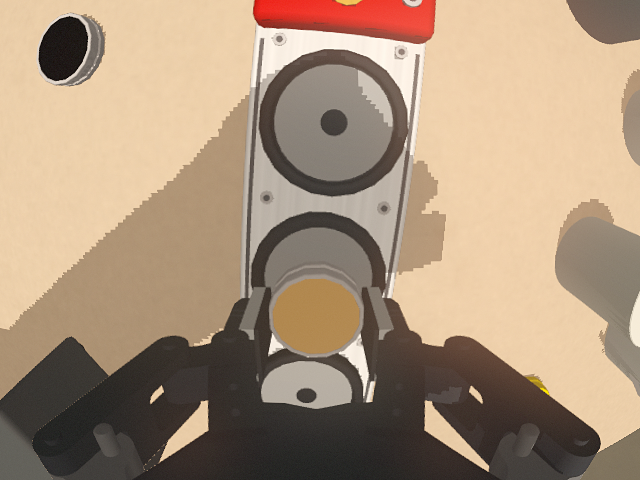

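The buff pellet is held level over seat 2. Hub 1 at (334,122) and hub 3 at (307,396) are visible and will check the row.

Run:
```python
from h import *
d=eyes.snapshot("wrist");f=np.ascontiguousarray(d['frame'])
print(onz(d,[(334,122),(306.5,396)],13,True).round(1)); c=seg(f,(316,320),30);print(circ(d,c,48,True),state()['tool_pos'])
```

```text
[[640.8 198.5  13. ]
 [627.1  47.6  13. ]]
(array([632.6, 121.4]), array([35.1, 35.2])) [632.71242012 122.87911313  38.93413417]
```

Request:
servo_tool(
  linear=[
    [0.008,0.011,0.1],
    [0,0,0.088],
    [0,0,0],
    [0,0,0],
    [0,0,0],
    [0,0,0],
    [0,0,0],
    [0,0,0],
    [0,0,-0.4],
    [0,0,-0.4],
  ],
  rot=[
    [0,0,0],
    [0,0,0],
    [0,0,0],
    [0,0,0],
    [0,0,0],
    [0,0,0],
    [0,0,0],
    [0,0,0],
    [0,0,0],
    [0,0,0],
  ],
  fingers=[1,1,1,1,-1,-1,-1,-1,-1,-1],
)

```text
clock: 7.3
tool_pos: [633.4, 122.7, 111.1]
eef_rot: [-0.001, 0.708, 0.707, -0.002]
ft_force: [2.2, 0.4, 0.2]
gripper_width: 85.6
grasp_force: 0.0
```

Request:
servo_tool(
  linear=[
    [0.26,-0.28,0],
    [0.26,-0.28,0],
    [0.26,-0.28,0],
    [0.26,-0.28,0],
    [0,0,0.3],
    [0,0,0.3],
    [0,0,0.2],
    [0,0,0.05],
    [0,0,0],
    [0,0,0],
  ],
  rot=[
    [0,0,0],
    [0,0,0],
    [0,0,0],
    [0,0,0],
    [0,0,0],
    [0,0,0],
    [0,0,0],
    [0,0,0],
    [0,0,0],
    [0,0,0],
  ],
  fingers=[-1,-1,-1,-1,-1,-1,-1,-1,-1,-1],
)

```text
clock: 8.3
tool_pos: [501.3, 248.6, 10.8]
eef_rot: [0.0, 0.708, 0.706, 0.001]
ft_force: [0.4, 0.8, 0.8]
gripper_width: 85.1
grasp_force: 0.0
```

Run:
```python
from h import *
d=eyes.snapshot("wrist");f=np.ascontiguousarray(d['frame'])
c=seg(f,(316,300),30);print(len(c),circ(d,c,14,True),state()['tool_pos'])
S=eyes.snapshot("scene");F=np.ascontiguousarray(S['frame'])
for p in[(283,247)]:
    c=seg(F,p,28);print("buff placed",F[p[1],p[0]],len(c),circ(S,c,27))
```

```text
217 (array([499.9, 248.4]), array([34.3, 34.5])) [501.51956169 248.62202445  11.03275121]
buff placed [82 72 64] 281 (array([610.2, 192.2]), array([ 84.8, 217.7]))
```

Request:
servo_tool(
  linear=[
    [0,-0.012,0.056],
    [0,0,0],
    [0,0,0],
    [0,0,0],
    [0,0,0],
    [0,0,0],
    [0,0,0],
    [0,0,-0.4],
    [0,0,-0.4],
    [0,0,0],
  ],
  rot=[
    [0,0,0],
    [0,0,0],
    [0,0,0],
    [0,0,0],
    [0,0,0],
    [0,0,0],
    [0,0,0],
    [0,0,0],
    [0,0,0],
    [0,0,0],
  ],
  fingers=[-1,1,1,1,1,1,1,1,1,1],
)

```text
clock: 9.4
tool_pos: [502.3, 250.6, 104.4]
eef_rot: [0.001, 0.708, 0.706, 0.005]
ft_force: [0.5, 1.4, -0.3]
gripper_width: 38.2
grasp_force: 40.7
```

Run:
```python
from h import *
S=eyes.snapshot("scene");F=np.ascontiguousarray(S['frame']);cv2.imwrite("pics/s4.png",cv2.resize(F[150:390,160:480,::-1],None,fx=2.5,fy=2.5));print(state()['tool_pos'])
```

```text
[501.00887688 249.05678317 101.69851406]
```

View pics/s4.png

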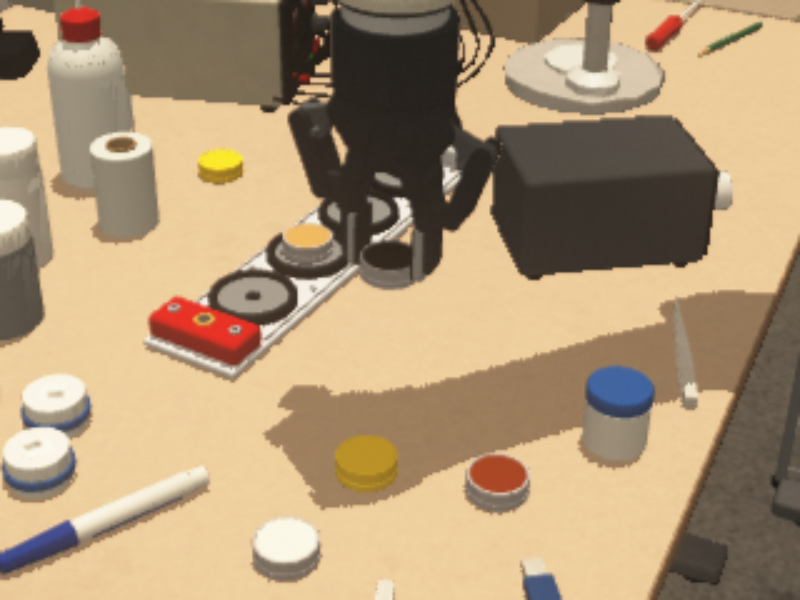

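Buff sits in seat 2 at (307,240), and black is held. Carrying black to seat 4.

Request:
servo_tool(
  linear=[
    [0,0.33,0],
    [0,0.33,0],
    [0,0.33,0],
    [-0.383,0,0],
    [-0.383,0,0],
    [-0.383,0,0],
    [-0.383,0,0],
    [-0.383,0,0],
    [-0.383,0,0],
    [0,0,0],
  ],
  rot=[
    [0,0,0],
    [0,0,0],
    [0,0,0],
    [0,0,0],
    [0,0,0],
    [0,0,0],
    [0,0,0],
    [0,0,0],
    [0,0,0],
    [0,0,0],
  ],
  fingers=[1,1,1,1,1,1,1,1,1,1],
)

```text
clock: 10.45
tool_pos: [616.1, -38.4, 96.2]
eef_rot: [0.001, 0.712, 0.702, -0.003]
ft_force: [-0.0, 0.1, -1.3]
gripper_width: 37.8
grasp_force: 40.7
```

Request:
servo_tool(
  linear=[
    [0,0,0.3],
    [0,0,0.2],
    [0,0,0],
    [0,0,0],
  ],
  rot=[
    [0,0,0],
    [0,0,0],
    [0,0,0],
    [0,0,0],
  ],
  fingers=[1,1,1,1],
)

```text
clock: 10.85
tool_pos: [616.7, -27.5, 38.0]
eef_rot: [-0.001, 0.708, 0.707, -0.001]
ft_force: [-0.8, 0.1, -0.3]
gripper_width: 38.0
grasp_force: 40.7
```

```bash
cat > m.py <<'E'
from h import *
import sys
d=eyes.snapshot("wrist");f=np.ascontiguousarray(d['frame']);n=sys.argv[1]
cv2.imwrite(f"pics/{n}.png",f[:,:,::-1]);s=state();z=s['tool_pos'][2]
c=seg(f,(316,320),30);print(circ(d,c,z+11,True),s['tool_pos'],s['ft_force'],s['gripper_width'])
E
python3 m.py w5
```

```text
(array([617.1, -26.2]), array([34. , 34.3])) [617.62073305 -27.36528893  39.16118105] [ 0.44980571 -0.53206808 -2.04654977] 37.75048742071227
```

View pics/w5.png

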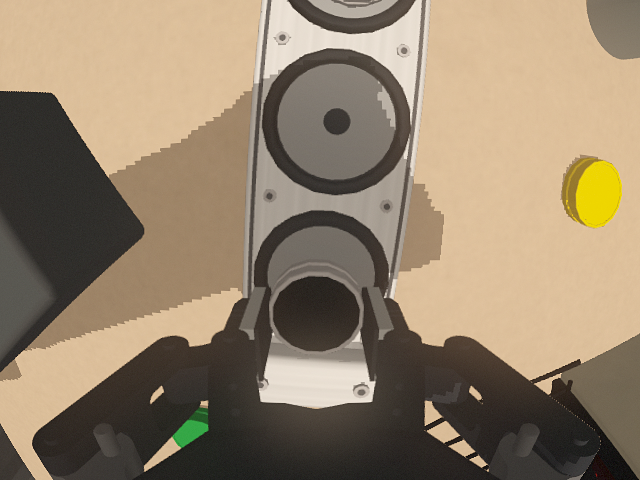

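Black is over seat 4, with hub 3 at (337,121). It needs +3 mm in x, then I can lower it and release.

Request:
servo_tool(
  linear=[
    [0,0.025,0.1],
    [0,0,0.09],
    [0,0,0],
    [0,0,0],
    [0,0,0],
    [0,0,0],
    [0,0,0],
    [0,0,0],
    [0,0,-0.4],
    [0,0,-0.4],
  ],
  rot=[
    [0,0,0],
    [0,0,0],
    [0,0,0],
    [0,0,0],
    [0,0,0],
    [0,0,0],
    [0,0,0],
    [0,0,0],
    [0,0,0],
    [0,0,0],
  ],
  fingers=[1,1,1,1,-1,-1,-1,-1,-1,-1],
)

```text
clock: 11.9
tool_pos: [619.1, -27.8, 111.7]
eef_rot: [-0.002, 0.708, 0.707, -0.001]
ft_force: [1.3, 0.1, 0.5]
gripper_width: 85.1
grasp_force: 0.0
```

Request:
servo_tool(
  linear=[
    [0.39,0,0],
    [0.39,0,0],
    [0.39,0,0],
    [0.231,-0.26,0],
    [0.231,-0.26,0],
    [0.231,-0.26,0],
    [0.231,-0.26,0],
    [0.231,-0.26,0],
    [0.231,-0.26,0],
    [0.231,-0.26,0],
  ],
  rot=[
    [0,0,0],
    [0,0,0],
    [0,0,0],
    [0,0,0],
    [0,0,0],
    [0,0,0],
    [0,0,0],
    [0,0,0],
    [0,0,0],
    [0,0,0],
  ],
  fingers=[-1,-1,-1,-1,-1,-1,-1,-1,-1,-1],
)

```text
clock: 12.9
tool_pos: [401.4, 307.8, 112.4]
eef_rot: [0.0, 0.708, 0.706, 0.0]
ft_force: [0.7, 0.8, 0.6]
gripper_width: 85.4
grasp_force: 0.0
```

Request:
servo_tool(
  linear=[
    [0,0,0.3],
    [0,0,0.3],
    [0,0,0.2],
    [0,0,0.05],
    [0,0,0],
    [0,0,0],
  ],
  rot=[
    [0,0,0],
    [0,0,0],
    [0,0,0],
    [0,0,0],
    [0,0,0],
    [0,0,0],
  ],
  fingers=[-1,-1,-1,-1,-1,-1],
)

```text
clock: 13.5
tool_pos: [403.2, 307.6, 11.2]
eef_rot: [0.0, 0.708, 0.706, 0.001]
ft_force: [-0.5, 0.0, -0.1]
gripper_width: 85.3
grasp_force: 0.0
```

```bash
sed 's/z+11/14/;s/(316,320)/(316,300)/' m.py>g.py; python3 g.py w6
```

```text
(array([401.9, 305.9]), array([34.4, 34.5])) [403.45641632 307.63421068  11.41318998] [ 0.25514273  0.78058374 -0.08925789] 85.31601488057434
```

Request:
servo_tool(
  linear=[
    [-0.014,-0.012,0.058],
    [0,0,0],
    [0,0,0],
    [0,0,0],
    [0,0,0],
    [0,0,0],
    [0,0,0],
    [0,0,-0.4],
    [0,0,-0.4],
    [0,0,0],
  ],
  rot=[
    [0,0,0],
    [0,0,0],
    [0,0,0],
    [0,0,0],
    [0,0,0],
    [0,0,0],
    [0,0,0],
    [0,0,0],
    [0,0,0],
    [0,0,0],
  ],
  fingers=[-1,1,1,1,1,1,1,1,1,1],
)

```text
clock: 14.55
tool_pos: [403.7, 308.2, 104.2]
eef_rot: [0.001, 0.708, 0.706, 0.005]
ft_force: [0.4, 1.1, -1.0]
gripper_width: 38.0
grasp_force: 40.7
```

Request:
servo_tool(
  linear=[
    [-0.268,0.235,0],
    [-0.268,0.235,0],
    [-0.268,0.235,0],
    [-0.268,0.235,0],
    [-0.268,0.235,0],
    [-0.268,0.235,0],
    [-0.268,0.235,0],
    [-0.268,0.235,0],
    [0,0,0],
    [0,0,0],
  ],
  rot=[
    [0,0,0],
    [0,0,0],
    [0,0,0],
    [0,0,0],
    [0,0,0],
    [0,0,0],
    [0,0,0],
    [0,0,0],
    [0,0,0],
    [0,0,0],
  ],
  fingers=[1,1,1,1,1,1,1,1,1,1],
)

```text
clock: 15.55
tool_pos: [626.1, 46.3, 98.1]
eef_rot: [-0.001, 0.709, 0.705, -0.0]
ft_force: [-0.9, -0.1, -1.9]
gripper_width: 38.1
grasp_force: 40.7
```

Request:
servo_tool(
  linear=[
    [0,0,0.3],
    [0,0,0.2],
    [0,0,0],
    [0,0,0],
  ],
  rot=[
    [0,0,0],
    [0,0,0],
    [0,0,0],
    [0,0,0],
  ],
  fingers=[1,1,1,1],
)

```text
clock: 15.95
tool_pos: [625.6, 49.2, 39.3]
eef_rot: [-0.001, 0.707, 0.707, -0.0]
ft_force: [-0.1, -0.2, -0.9]
gripper_width: 37.9
grasp_force: 40.7
```

```bash
python3 m.py w7
```

```text
(array([625.9,  50.8]), array([33.9, 34.1])) [626.51084436  49.03551091  40.27247374] [ 1.22898781  0.01366646 -0.41655609] 37.87873490832786
```

View pics/w7.png

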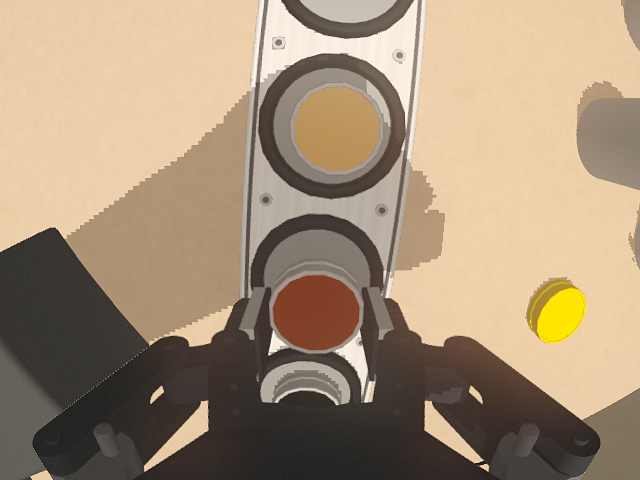

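Buff sits well inside seat 2 and rust is held over seat 3. Small correction, then lower and release.

Request:
servo_tool(
  linear=[
    [-0.012,0.007,0.1],
    [0,0,0.1],
    [0,0,0],
    [0,0,0],
    [0,0,0],
    [0,0,0],
    [0,0,0],
    [0,0,0],
    [0,0,-0.4],
    [0,0,-0.4],
  ],
  rot=[
    [0,0,0],
    [0,0,0],
    [0,0,0],
    [0,0,0],
    [0,0,0],
    [0,0,0],
    [0,0,0],
    [0,0,0],
    [0,0,0],
    [0,0,0],
  ],
  fingers=[1,1,1,1,-1,-1,-1,-1,-1,-1],
)

```text
clock: 17.0
tool_pos: [625.7, 46.0, 110.6]
eef_rot: [-0.002, 0.708, 0.707, -0.001]
ft_force: [1.5, -0.1, 1.3]
gripper_width: 85.5
grasp_force: 0.0
```

Request:
servo_tool(
  linear=[
    [0.338,-0.125,0],
    [0.338,-0.125,0],
    [0.338,-0.125,0],
    [0.338,-0.125,0],
    [0.338,-0.125,0],
    [0.338,-0.125,0],
    [0.338,-0.125,0],
    [0.338,-0.125,0],
    [0.338,-0.125,0],
    [0,0,0],
  ],
  rot=[
    [0,0,0],
    [0,0,0],
    [0,0,0],
    [0,0,0],
    [0,0,0],
    [0,0,0],
    [0,0,0],
    [0,0,0],
    [0,0,0],
    [0,0,0],
  ],
  fingers=[-1,-1,-1,-1,-1,-1,-1,-1,-1,-1],
)

```text
clock: 18.0
tool_pos: [487.6, 419.1, 112.1]
eef_rot: [-0.003, 0.704, 0.71, 0.001]
ft_force: [-0.5, -0.3, -0.2]
gripper_width: 85.3
grasp_force: 0.0
```

Request:
servo_tool(
  linear=[
    [0,0,0.3],
    [0,0,0.3],
    [0,0,0.2],
    [0,0,0.05],
    [0,0,0],
    [0,0,0],
  ],
  rot=[
    [0,0,0],
    [0,0,0],
    [0,0,0],
    [0,0,0],
    [0,0,0],
    [0,0,0],
  ],
  fingers=[-1,-1,-1,-1,-1,-1],
)

```text
clock: 18.6
tool_pos: [493.5, 412.1, 10.6]
eef_rot: [-0.0, 0.708, 0.706, 0.001]
ft_force: [0.1, 0.5, 0.5]
gripper_width: 85.4
grasp_force: 0.0
```

```bash
python3 g.py w8
```

```text
(array([491.7, 413.7]), array([35., 35.])) [493.71656869 412.20671199  10.86847345] [-0.01392589  0.18409535  0.26071451] 85.57193415914543
```

Request:
servo_tool(
  linear=[
    [0.01,-0.015,0.055],
    [0,0,0],
    [0,0,0],
    [0,0,0],
    [0,0,0],
    [0,0,0],
    [0,0,0],
    [0,0,-0.4],
    [0,0,-0.4],
    [0,0,0],
  ],
  rot=[
    [0,0,0],
    [0,0,0],
    [0,0,0],
    [0,0,0],
    [0,0,0],
    [0,0,0],
    [0,0,0],
    [0,0,0],
    [0,0,0],
    [0,0,0],
  ],
  fingers=[-1,1,1,1,1,1,1,1,1,1],
)

```text
clock: 19.65
tool_pos: [493.5, 416.1, 105.0]
eef_rot: [0.0, 0.708, 0.706, 0.006]
ft_force: [0.8, 0.1, -0.5]
gripper_width: 38.1
grasp_force: 40.4
```

Request:
servo_tool(
  linear=[
    [-0.299,0.207,0],
    [-0.299,0.207,0],
    [-0.299,0.207,0],
    [-0.299,0.207,0],
    [-0.299,0.207,0],
    [-0.299,0.207,0],
    [0,0,0],
    [0,0,0.3],
    [0,0,0.2],
    [0,0,0],
  ],
  rot=[
    [0,0,0],
    [0,0,0],
    [0,0,0],
    [0,0,0],
    [0,0,0],
    [0,0,0],
    [0,0,0],
    [0,0,0],
    [0,0,0],
    [0,0,0],
  ],
  fingers=[1,1,1,1,1,1,1,1,1,1],
)

```text
clock: 20.65
tool_pos: [636.7, 195.5, 34.1]
eef_rot: [-0.002, 0.708, 0.706, -0.004]
ft_force: [-0.2, -0.2, -0.2]
gripper_width: 38.2
grasp_force: 40.4
```

Request:
servo_tool(
  linear=[
    [0,0,0],
    [0,0,0],
  ],
  rot=[
    [0,0,0],
    [0,0,0],
  ],
  fingers=[1,1],
)

```text
clock: 20.85
tool_pos: [640.4, 197.9, 39.9]
eef_rot: [0.0, 0.708, 0.707, 0.001]
ft_force: [0.3, 0.1, -0.1]
gripper_width: 37.8
grasp_force: 40.4
```

```bash
python3 m.py w9
```

```text
(array([640.7, 199.1]), array([34.7, 34.8])) [640.55934678 197.75996668  40.15865274] [-0.23633035  0.68795193  0.20714682] 37.94080292701317
```

View pics/w9.png

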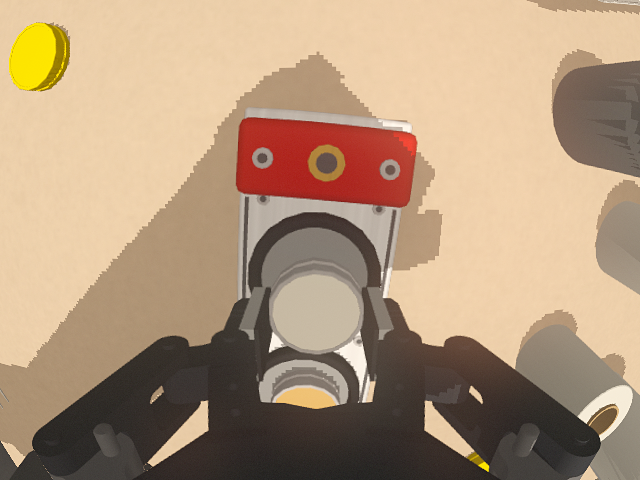

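White is held over seat 1, next to the red dock. Lower, release and lift away.

Request:
servo_tool(
  linear=[
    [0,0,0.1],
    [0,0,0.1],
    [0,0,0],
    [0,0,0],
    [0,0,0],
    [0,0,0],
    [0,0,0],
    [0,0,0],
    [0,0,-0.4],
    [0,0,-0.4],
  ],
  rot=[
    [0,0,0],
    [0,0,0],
    [0,0,0],
    [0,0,0],
    [0,0,0],
    [0,0,0],
    [0,0,0],
    [0,0,0],
    [0,0,0],
    [0,0,0],
  ],
  fingers=[1,1,1,1,-1,-1,-1,-1,-1,-1],
)

```text
clock: 21.9
tool_pos: [638.3, 196.6, 109.7]
eef_rot: [-0.001, 0.708, 0.707, -0.002]
ft_force: [0.8, -0.0, 0.8]
gripper_width: 85.7
grasp_force: 0.0
```

Request:
servo_tool(
  linear=[
    [0,-0.35,-0.2],
    [0,-0.35,-0.2],
    [0,-0.35,-0.2],
    [-0.1,-0.35,-0.2],
    [-0.1,0,-0.3],
    [-0.1,0,-0.2],
    [0,0,0],
    [0,0,0],
    [0,0,0],
  ],
  rot=[
    [0,0,0],
    [0,0,0],
    [0,0,0],
    [0,0,0],
    [0,0,0],
    [0,0,0],
    [0,0,0],
    [0,0,0],
    [0,0,0],
  ],
  fingers=[-1,-1,-1,-1,-1,-1,-1,-1,-1],
)

```text
clock: 22.8
tool_pos: [471.0, 161.4, 265.6]
eef_rot: [-0.001, 0.708, 0.707, -0.001]
ft_force: [0.2, -0.1, 0.5]
gripper_width: 85.7
grasp_force: 0.0
```

Run:
```python
from h import *
d=eyes.snapshot("wrist");S=eyes.snapshot("scene")
f=np.ascontiguousarray(d['frame']);c=rot(d['orientation'])
def projf(P):
    v=c.inv().apply(np.array(P)-d['origin']);h=np.hypot(v[0],v[1]);return d['mtx'][0,0]*np.arctan2(h,v[2])*v[:2]/h+d['mtx'][:2,2]
for n,P in dict(white=(640.6,198.3),buff=(634,123),rust=(627,48.3),black=(620,-26.5)).items():
    p=projf(P+(27,)).round().astype(int);k=seg(f,(int(p[0]),int(p[1])),25);print(n,P,p,circ(d,k,27,True))
a=f[:,:,::-1][100:480,240:640];b=cv2.resize(S['frame'][180:310,210:380,::-1],None,fx=2.35,fy=2.9)[:380]
b=cv2.resize(b,(400,380));cv2.imwrite("pics/fin.png",np.hstack([a,b]));s=state();print(s['clock'],s['tool_pos'],s['ft_force'])
```

```text
white (640.6, 198.3) [472 166] (array([640.3, 197.6]), array([34.5, 34.9]))
buff (634, 123) [461 232] (array([634.4, 122. ]), array([33.5, 34. ]))
rust (627, 48.3) [448 293] (array([628.7,  47.6]), array([28.3, 34. ]))
black (620, -26.5) [434 346] (array([612.8, -95.4]), array([281.1, 506. ]))
22.9 [470.97063573 161.59633716 265.41939327] [ 0.10048832 -0.16463706 -0.13710557]
```

View pics/fin.png

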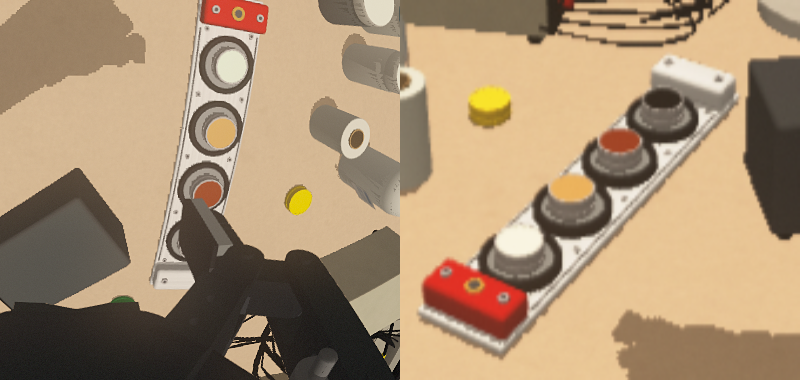

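From the dock outward the pellets are white, buff, rust, black, all level. I'll check black and rust numerically in the scene view, with a guard on the result, before handing in.

Run:
```python
from h import *
from bench import robot
S=eyes.snapshot("scene");F=np.ascontiguousarray(S['frame']);K=S['mtx'];ok=True
for n,P in dict(white=(639.4,199.8),buff=(632.5,125),rust=(625.5,50.5),black=(618.5,-24)).items():
    v=rot(S['orientation']).inv().apply(np.array(P+(27,))-S['origin']);p=(K@v/v[2])[:2].round().astype(int)
    r=circ(S,seg(F,(int(p[0]),int(p[1])),28),27);e=np.linalg.norm(r[0]-P);print(n,p,r,e.round(1));ok&=e<6
print(ok)
if ok: print(robot.sign_off())
```

```text
white [260 261] (array([640.2, 194.9]), array([31.5, 50.4])) 5.0
buff [283 244] (array([632.9, 125.1]), array([30.2, 32.8])) 0.4
rust [303 228] (array([625.1,  49.9]), array([26.8, 33.1])) 0.7
black [321 214] (array([618. , -24.6]), array([25.1, 32.8])) 0.8
True
the job is handed in; nothing more can be done
None
```

The four pellets are in the magazine in order from the red dock (white, buff, rust, black), all flat and face up, and the job was handed in at about 23 s; buff, rust and black measured within about 1 mm of their seat centres, white too in the wrist view (its scene-view fit, 5 mm off, was smeared), and no verdict was returned.

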